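# Find the proud blank on the lapping plate

## Task

Three round pear-wood counter blanks are cemented to the slate lapping plate, each standing at a different height. Pick up the touch gauge (the taller of the two upright tools) and, keeping it upright, touch its brass foot down on the middle of the lowest blank, then of the in-between one, then of the highest. Leave it standing upright on the highest blank to mark it as the one to grind first.

Things in the scene. Friction and masses are not known exactly. Their poses are not given: they have to be found in the camera images.
- gauge: Touch gauge, loose, standing upright on the ledge: a turned dark-wood handle (26 mm diameter, from 24 mm below to 26 mm above the origin) on a round flat brass foot (30 mm diameter, 8 mm thick), with a small knob on top. 84 mm tall in all, about 140 g. Origin on its axis half-way up, 42 mm above the underside of the foot; z up along the axis. A shorter (40 mm) brass stamp with a wooden knob stands some 10 cm away and is not wanted.
- blank_low: Lowest of three fixed wooden discs, 48 mm diameter, 10 mm thick, cemented on a round slate plate (220 mm diameter, 20 mm thick, lying on the ledge). The discs lie in a triangle, centres 65 mm from the plate's centre, about 112 mm apart; a small die lies at the plate's centre. Origin at the centre of the disc's flat top face (30 mm above the ledge), z up.
- blank_middle: The in-between disc, the same but 20 mm thick. Origin at the centre of its top face (40 mm above the ledge), z up.
- blank_high: The highest disc, the same but 30 mm thick. Origin at the centre of its top face (50 mm above the ledge), z up.

How it is judged:
By the outcome, as a careful person would: the job done as asked, in the order asked, and still so for the second after the job is handed in, with the robot touching nothing.
It also fails if it takes over 43 s, if anything falls off the work surface, if the arm or the gripper's body presses on something with over 40 N, if the wrist force passes 120 N, or if a joint passes its speed limit or range.

## Robot

A 7-joint arm with a two-finger parallel gripper is mounted at the origin on the work surface. World frame = base frame: x ahead of the robot, y to its left, z up, the work surface at z = 0. Lengths are in mm, angles in rad, forces in N, time in s.
With the tool pointing down it reaches from about 350 to 900 mm from the base axis. Payload 19.9 kg.
Tool frame: the origin (TCP) lies on the centre line of the jaws, within the pads' length; the fingertips stand 25 mm ahead of it and the grasp point (between the pads) lies 6 mm ahead of it (robot.tip_extent is the distance from the TCP to the fingertips, in mm); y points along the fingers, z is the direction in which the jaws open and shut, and the axes are right-handed (so a half turn about y gives the same grasp; the last joint's range is limited). The gripper opens to 85 mm and grips with 20 to 120 N. Pads are 22 mm wide; open, the fingers measure 114 mm over their backs; the gripper's body (76 mm by 85 mm) begins 54 mm behind the grasp point. The pads swing forward as they close: fully open they stand 13 mm farther back than shut.
Start: joints at [1.121, 0.417, -0.01, 1.614, 0.005, 1.111, -0.053], TCP at [247.864, -573.731, 256.26] pointing down, gripper open.
Joint ranges: [-2.81, 2.81], [-0.39, 2.02], [-1.27, 1.25], [0.06, 2.57], [-1.19, 4.33], [0.19, 2], [-2.82, 2.82]. Speed limits (rad/s): [1.89, 1.89, 2.39, 2.39, 3.01, 3.01, 3.01].

## Interface

Orientations are given as a unit quaternion [w, x, y, z].
In Python, from station import robot, grab_frame gives the robot as it stands. The module is installed in compiled form; this text tells all that it offers.
- The arm moves only by the shell command python3 -m pendant 'ROWS' [FORCE]. ROWS is JSON, a list that holds one entry, the list of rows, each a list of 7 numbers: the shift along the tool's x, y, z in units of 40 mm (1.0 is 40 mm), then the turn, a rotation vector about the tool's x, y, z in units of 6 degrees (1.0 is 6 degrees), then the finger opening in mm, from 0 to 85.4. In form: [[[x, y, z, ax, ay, az, jaw], ...]]. A call has 1 to 10 rows; each row is the pose to reach, as a shift and turn from the pose commanded when the call began, along the tool's axes at that moment; what a row does not reach only later rows make up. A row lasts 1/12 s, in which the tool goes at most 41.7 mm and 7.16 degrees, less where a joint would pass 70% of its speed; a pose out of reach is approached as far as the arm can. A call with a gripper value outside its range is refused whole. The fingers move at their own pace and stop on an object; FORCE is the grip in N (left out, the last holds). Time passes only in rows, so rows that repeat a pose let the fingers close. It gives the time, the measured TCP pose, the force and the opening at its end, in the units of the state.
- robot.state(): the state, without advancing time (a new reading comes with each control period).
- grab_frame(name): name is "scene" or "top" or "wrist"; returns a dict with "frame" (480x640x3 uint8, red, green, blue), "z_map" (480x640 float32, mm along the optical axis (not along the pixel's ray), 0 where there is no reading), "fx", "fy", "cx", "cy" (pixels), "cam_to_world" (4x4, takes a point from camera to world coordinates). Camera axes: x right, y up, looking along -z (the intrinsics and any distortion apply to the point x, -y, -z); pixel columns grow to the right and rows downward; lengths in mm; the calibration is good to about 2 mm. A picture is of the moment at which its call begins.
- robot.hand_in(): hands the job in, once; it reports no verdict.
The state is a dict: "t": time; "qpos": joint angles; "qd": joint speeds; "effort": joint torques, N m; "tcp_pos": TCP position; "eef_rot": TCP orientation; "contact_force": force on the tool from outside, world axes, zero at the start; "wrist_torque": the same for the moment, N m; "opening": finger opening in mm.
Only numpy, scipy, OpenCV 4.12 (cv2) and the standard library are available. Lean on these libraries where they do the work, as an engineer would, in place of code of your own. Each camera call takes 0.05 s, during which the arm holds its last target.

## Working session

There is one attempt and no reset: what is moved stays moved. The work goes in short steps, Python scripts to look and compute and a shell command to move; the robot and the scene stay as the last step left them, time stands still between calls to the robot, and variables do not carry over. Pictures are saved under pics/ and viewed, and the job is handed in when it is done.

```bash
mkdir -p pics; python3 - <<'E'
from station import robot, grab_frame
import cv2, numpy as np
for n in ["scene","top"]:
    f=grab_frame(n)
    cv2.imwrite(f"pics/{n}0.png",f["frame"][:,:,::-1])
    np.savez(f"{n}0.npz",**f)
    print(n,{k:f[k] for k in f if k not in("frame","z_map")})
print(robot.state())
E
```

```text
scene {'fx': 592.3029422192548, 'fy': 592.3029422192548, 'cx': 324.75757740338935, 'cy': 234.5798784835409, 'cam_to_world': array([[ 1.22176945e-01, -8.17987331e-01,  5.62111661e-01,
         1.06226882e+03],
       [ 9.92346218e-01,  9.04410664e-02, -8.40797048e-02,
        -4.02965572e+01],
       [ 1.79381552e-02,  5.68081983e-01,  8.22776448e-01,
         8.48938149e+02],
       [ 0.00000000e+00,  0.00000000e+00,  0.00000000e+00,
         1.00000000e+00]])}
top {'fx': 437.06709862533813, 'fy': 437.06709862533813, 'cx': 317.959121107124, 'cy': 242.70509070484894, 'cam_to_world': array([[ 4.98715221e-04,  9.80386609e-01, -1.97083355e-01,
         3.99236169e+02],
       [-9.99658099e-01, -4.66350736e-03, -2.57281234e-02,
         4.60404321e+01],
       [-2.61426074e-02,  1.97028803e-01,  9.80049088e-01,
         7.78182627e+02],
       [ 0.00000000e+00,  0.00000000e+00,  0.00000000e+00,
         1.00000000e+00]])}
{'t': 0.1, 'qpos': array([ 1.12148618,  0.41791953, -0.0103129 ,  1.61412625,  0.0046971 ,
        1.11074312, -0.05299674]), 'qd': array([-0.00069539, -0.00222062,  0.00047397, -0.0007738 ,  0.00076365,
       -0.00108449, -0.00177941]), 'effort': array([ 1.18897166e-03, -8.65822792e+01,  6.80138748e-01, -4.35635877e+01,
        1.92661467e-02,  4.97795729e-03,  2.90817184e-05]), 'tcp_pos': array([ 247.75277302, -573.46527998,  255.7143415 ]), 'eef_rot': array([ 0.14307979, -0.14330459,  0.69285533, -0.69205741]), 'contact_force': array([0.2677895, 0.3047737, 0.7312162]), 'wrist_torque': array([-0.05932721,  0.04339264,  0.04212793]), 'opening': 85.41615252476473}
```

View pics/scene0.png

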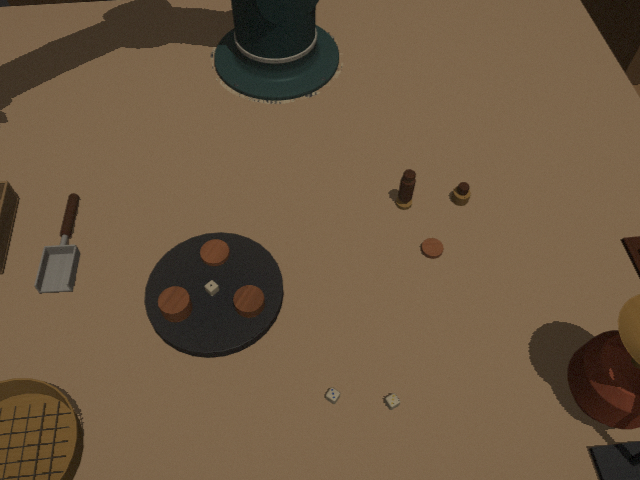

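View pics/top0.png

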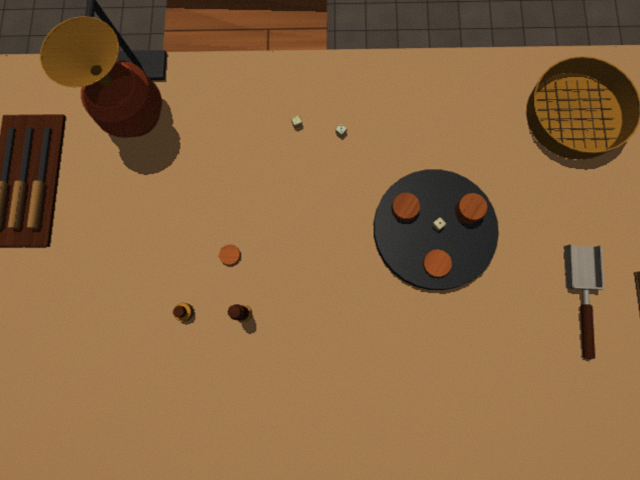

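The scene view shows the gauge at about (407,188) and the stamp at (461,193). The plate is at about (215,295), with discs at (214,252), (174,301) and (248,300). Next I measure from depth.

```bash
cat > h.py <<'E'
import numpy as np, cv2
def cloud(f):
    z=f["z_map"]; v,u=np.mgrid[0:480,0:640]
    P=np.stack([(u-f["cx"])/f["fx"]*z,-(v-f["cy"])/f["fy"]*z,-z],-1)
    T=f["cam_to_world"]; W=P@T[:3,:3].T+T[:3,3]; W[z==0]=np.nan
    return W
E
python3 - <<'E'
from h import *
for n,box in [("scene",dict(g=(380,160,430,215),s=(447,175,475,210),d_top=(200,239,230,264),d_l=(158,287,191,312),d_r=(233,285,266,315),plate=(140,230,290,360),desk=(260,300,320,380))),("top",dict(g=(222,298,255,328),s=(170,300,195,325),d_top=(422,248,455,280),d_l=(455,190,490,226),d_r=(390,190,422,224),plate=(370,165,500,295),desk=(300,200,350,300)))]:
    f=dict(np.load(n+"0.npz")); W=cloud(f)
    for k,(a,b,c,d) in box.items():
        w=W[b:d,a:c].reshape(-1,3); rgb=f["frame"][b:d,a:c].reshape(-1,3)
        w=w[~np.isnan(w[:,0])]
        hs=np.histogram(w[:,2],bins=np.arange(-12,100,4))
        print(n,k,"med z",np.median(w[:,2]),"max",w[:,2].max(), hs[0])
        if k in"gs":
            t=w[w[:,2]>np.median(W[300:380,260:320,2] if n=="scene" else W[200:300,300:350,2])+12]
            print("   ",t.mean(0),t.min(0),t.max(0))
        elif k[0]=="d" and k!="desk":
            lev=np.percentile(w[:,2],70) ; t=w[abs(w[:,2]-lev)<4]
            c,r=cv2.minEnclosingCircle(t[:,:2].astype(np.float32)); print("   lev",lev,t.mean(0),c,r,len(t))
        elif k=="plate":
            t=w[w[:,2]>10]; c,r=cv2.minEnclosingCircle(t[:,:2].astype(np.float32)); print("   ",c,r)
E
```

```text
scene g med z 0.6439798103488101 max 88.25024917638518 [   0    5 1046 1135   65   46    5    2   19   18   20   16   26   23
   23   16   23   25   25   44   25   12   19   54   47    1    0]<stdin>:11: RuntimeWarning: Mean of empty slice.
  ret = um.true_divide(
Traceback (most recent call last):
ValueError: zero-size array to reduction operation minimum which has no identity
```

```bash
cat > m.py <<'E'
from h import *
def fit(w):
    c,r=cv2.minEnclosingCircle(w[:,:2].astype(np.float32)); e=cv2.fitEllipse(cv2.convexHull(w[:,:2].astype(np.float32)))
    return np.round(c,1),round(r,1),np.round(e[0],1),np.round(e[1],1)
for n,box in [("scene",dict(g=(380,160,430,215),s=(447,175,475,210),plate=(140,225,290,362))),("top",dict(g=(222,298,255,328),s=(170,300,195,325),plate=(365,160,505,300)))]:
    f=dict(np.load(n+"0.npz")); W=cloud(f)
    for k,(a,b,c,d) in box.items():
        w=W[b:d,a:c].reshape(-1,3); w=w[~np.isnan(w[:,0])]
        if k in"gs":
            for lo,hi in [(4,12),(18,66),(70,100)]:
                t=w[(w[:,2]>lo)&(w[:,2]<hi)]
                if len(t): print(n,k,lo,hi,len(t),t.mean(0).round(1),t.min(0).round(1),t.max(0).round(1))
        else:
            t=w[(w[:,2]>14)&(w[:,2]<24)];print(n,"plate",np.median(t[:,2]).round(1),fit(t))
            sel=np.where((w[:,2]>25)&(w[:,2]<60))[0]; q=w[sel]
            # cluster
            cr,lab,cen=cv2.kmeans(q[:,:2].astype(np.float32),4,None,(3,100,.1),10,cv2.KMEANS_PP_CENTERS)
            for i in range(4):
                t=q[lab[:,0]==i]; L=np.percentile(t[:,2],75); tt=t[abs(t[:,2]-L)<3.5]
                print("   ",len(tt),"z",np.median(tt[:,2]).round(1),tt.mean(0).round(1),fit(tt) if len(tt)>8 else "")
E
python3 m.py
```

```text
scene g 4 12 111 [430.7 196.2   7.6] [330.4 158.8   4.1] [444.8 256.9  11.8]
scene g 18 66 253 [437.9 192.3  44.6] [424.3 182.3  18.3] [443.9 208.8  66. ]
scene g 70 100 136 [432.4 194.3  81.9] [418.6 183.7  70.4] [441.4 206.3  88.3]
scene s 4 12 64 [436.2 296.2   7.5] [378.3 283.5   4. ] [452.1 330.5  12. ]
scene s 18 66 243 [435.7 297.2  29.5] [416.2 283.4  18.1] [448.4 314.6  42.6]
scene plate 19.8 (array([ 579.3, -143.9]), 110.7, array([ 579.6, -144.5]), array([218.5, 220.6]))
    665 z 39.7 [615.3 -89.7  39.7] (array([614.1, -90.4]), 25.0, array([614.4, -89.8]), array([47. , 48.7]))
    691 z 49.7 [ 610.2 -201.9   49.7] (array([ 609.3, -201.5]), 24.8, array([ 609.6, -201.9]), array([46.6, 49.4]))
    551 z 29.8 [ 515.5 -141.4   29.9] (array([ 514.7, -141.8]), 24.8, array([ 514.7, -141.4]), array([46.3, 49.7]))
    99 z 36.1 [ 584.  -147.    36.2] (array([ 583.2, -147.5]), 10.7, array([ 583.3, -147.3]), array([18.6, 20.9]))
top g 4 12 67 [427.6 191.9   7.8] [405.3 183.8   4.1] [448.6 227.1  11.8]
top g 18 66 77 [427.5 188.6  45.7] [417.5 185.7  22.6] [440.6 205.7  65.9]
top g 70 100 153 [429.1 197.5  83.3] [418.7 187.8  70.1] [439.6 208.4  87. ]
top s 4 12 26 [430.7 292.7   7.5] [417.2 286.8   4.2] [448.8 327.2  11.9]
top s 18 66 269 [431.3 298.7  30.2] [416.9 286.8  18.2] [446.  315.8  42.9]
top plate 20.0 (array([ 578.7, -142.5]), 110.5, array([ 579.1, -141.7]), array([218.6, 219.2]))
    558 z 40.0 [613.7 -86.8  40.1] (array([614.2, -87.4]), 24.2, array([614.2, -87.1]), array([46.5, 47.8]))
    590 z 50.0 [ 608.7 -199.2   50. ] (array([ 608.8, -199.5]), 24.0, array([ 609. , -199.5]), array([46.8, 47.4]))
    595 z 30.0 [ 514.  -138.6   30. ] (array([ 514.1, -138.6]), 23.9, array([ 514.2, -138.7]), array([46.9, 47.2]))
    89 z 36.9 [ 582.5 -143.8   36.9] (array([ 583.3, -143.4]), 10.0, array([ 582.9, -143.9]), array([17.5, 20.5]))
```

```bash
cat > go.py <<'E'
import sys, numpy as np
from station import robot
from scipy.spatial.transform import Rotation as Ro
s=robot.state(); w,x,y,z=s["eef_rot"]; R=Ro.from_quat([x,y,z,w]).as_matrix()
print("t",s["t"],"tcp",s["tcp_pos"].round(2),"open",round(s["opening"],1),"F",s["contact_force"].round(2),"q",s["qpos"].round(2))
print("axes x,y,z:",R.T.round(4).tolist())
# turn needed to have tool y straight down, in tool axes, units 6deg
d=R.T@np.array([0,0,-1.]); a=np.cross([0,1,0],d); print("turn to plumb (6deg units)",(np.degrees(a)/6).round(3))
for a in sys.argv[1:]:
    p=np.array([float(v) for v in a.split(",")]); print(a,"shift units",(R.T@(p-s["tcp_pos"])/40).round(3))
E
python3 go.py 450,-200,250 429.5,196.5,200; python3 - <<'E'
from station import robot
print(robot.tip_extent)
E
```

```text
t 0.1 tcp [ 247.75 -573.47  255.71] open 85.4 F [0.27 0.3  0.73] q [ 1.12  0.42 -0.01  1.61  0.    1.11 -0.05]
axes x,y,z: [[-0.918, -0.3966, 0.0001], [-0.0005, 0.001, -1.0], [0.3966, -0.918, -0.0012]]
turn to plumb (6deg units) [ 0.011 -0.     0.001]
450,-200,250 shift units [-8.345  0.15  -6.565]
429.5,196.5,200 shift units [-11.806   1.41  -15.867]
25.0
```

```bash
python3 -m pendant '[[[-8.345,0.15,-6.565,0,0,0,85],[-8.345,0.15,-6.565,0,0,0,85],[-8.345,0.15,-6.565,0,0,0,85],[-8.345,0.15,-6.565,0,0,0,85],[-8.345,0.15,-6.565,0,0,0,85],[-8.345,0.15,-6.565,0,0,0,85],[-8.345,0.15,-6.565,0,0,0,85],[-8.345,0.15,-6.565,0,0,0,85],[-8.345,0.15,-6.565,0,0,0,85],[-8.345,0.15,-6.565,0,0,0,85]]]' 30; python3 go.py 429.5,196.5,200
```

```text
t: 0.93
tcp_pos: [446.7, -205.4, 250.4]
eef_rot: [-0.143, 0.143, -0.692, 0.692]
contact_force: [1.2, -1.4, 0.2]
opening: 84.9
t 0.9333 tcp [ 446.66 -205.45  250.37] open 84.9 F [ 1.17 -1.38  0.18] q [ 0.59  0.19 -0.25  1.94  0.06  1.02 -0.85]
axes x,y,z: [[-0.9181, -0.3965, 0.0002], [-0.0001, -0.0001, -1.0], [0.3965, -0.9181, 0.0]]
turn to plumb (6deg units) [-0.     0.     0.002]
429.5,196.5,200 shift units [-3.59   1.258 -9.395]
```

```bash
python3 -m pendant '[[[-3.5,1.2,-9.3,0,0,0,85],[-3.5,1.2,-9.3,0,0,0,85],[-3.5,1.2,-9.3,0,0,0,85],[-3.5,1.2,-9.3,0,0,0,85],[-3.5,1.2,-9.3,0,0,0,85],[-3.5,1.2,-9.3,0,0,0,85],[-3.5,1.2,-9.3,0,0,0,85],[-3.5,1.2,-9.3,0,0,0,85],[-3.5,1.2,-9.3,0,0,0,85],[-3.5,1.2,-9.3,0,0,0,85]]]'; python3 -m pendant '[[[0,0,0,0,0,0,85],[0,0,0,0,0,0,85],[0,0,0,0,0,0,85]]]'; python3 - <<'E'
from station import robot, grab_frame
import cv2, numpy as np
f=grab_frame("wrist")
cv2.imwrite("pics/wrist1.png",f["frame"][:,:,::-1]); np.savez("wrist1.npz",**f)
from h import *
W=cloud(f); z=W[:,:,2]; m=(z>70)&(z<95)
print(W[m].mean(0),m.sum(), np.argwhere(m).mean(0)[::-1])
for lo,hi in [(2,10),(15,66),(66,95)]:
    t=W[(z>lo)&(z<hi)&(np.hypot(W[:,:,0]-430,W[:,:,1]-196)<40)]
    if len(t): print(lo,hi,len(t),t.min(0).round(1),t.max(0).round(1),t.mean(0).round(1))
E
python3 go.py 429.5,196.5,200
```

```text
t: 1.77
tcp_pos: [426.1, 193.5, 202.1]
eef_rot: [0.144, -0.144, 0.693, -0.692]
contact_force: [-0.9, -0.2, -0.5]
opening: 84.8
t: 2.02
tcp_pos: [427.2, 189.0, 202.2]
eef_rot: [-0.143, 0.143, -0.692, 0.693]
contact_force: [0.1, -0.5, -0.5]
opening: 84.9
[429.69975352 196.88806608  82.51950945] 1032 [309.04360465 237.75581395]
2 10 337 [420.  182.2   2.3] [443.4 211.    9.3] [436.7 199.5   7. ]
15 66 652 [421.2 183.9  19.4] [441.6 209.3  66. ] [437.7 199.4  47.3]
66 95 1320 [418.3 184.2  66. ] [440.9 208.9  85.2] [430.9 197.3  79.1]
t 2.0667 tcp [427.42 188.63 202.3 ] open 85.5 F [ 0.17  1.07 -0.1 ] q [ 0.01  0.24 -0.55  2.03  0.16  0.91 -1.79]
axes x,y,z: [[-0.9185, -0.3955, 0.0004], [-0.0003, -0.0004, -1.0], [0.3955, -0.9185, 0.0002]]
turn to plumb (6deg units) [-0.002  0.     0.004]
429.5,196.5,200 shift units [-0.126  0.058 -0.16 ]
```

View pics/wrist1.png

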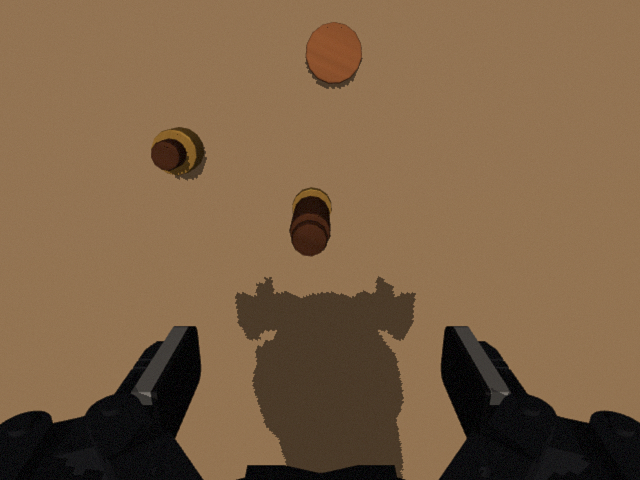

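The wrist picture shows the gauge's knob at (310,238) and its foot at about (312,205), which puts the axis at about (429.8, 197). The stamp is clear to the left at (172,152).

```bash
python3 go.py 429.8,197,120 429.8,197,51
```

```text
t 2.0667 tcp [427.42 188.63 202.3 ] open 85.5 F [ 0.17  1.07 -0.1 ] q [ 0.01  0.24 -0.55  2.03  0.16  0.91 -1.79]
axes x,y,z: [[-0.9185, -0.3955, 0.0004], [-0.0003, -0.0004, -1.0], [0.3955, -0.9185, 0.0002]]
turn to plumb (6deg units) [-0.002  0.     0.004]
429.8,197,120 shift units [-0.138  2.057 -0.169]
429.8,197,51 shift units [-0.139  3.782 -0.17 ]
```

```bash
python3 -m pendant '[[[-0.138,0.8,-0.169,0,0,0,85],[-0.138,1.6,-0.169,0,0,0,85],[-0.138,2.05,-0.169,0,0,0,85],[-0.138,2.05,-0.169,0,0,0,85],[-0.138,2.05,-0.169,0,0,0,85]]]';  python3 go.py 429.8,197,51
```

```text
t: 2.48
tcp_pos: [429.7, 197.2, 120.5]
eef_rot: [-0.142, 0.143, -0.692, 0.693]
contact_force: [0.9, 0.4, 0.6]
opening: 84.7
t 2.4833 tcp [429.66 197.17 120.46] open 84.7 F [0.88 0.45 0.62] q [-0.06  0.39 -0.51  2.08  0.28  0.74 -1.91]
axes x,y,z: [[-0.9185, -0.3955, 0.0014], [-0.0013, -0.0005, -1.0], [0.3955, -0.9185, -0.0001]]
turn to plumb (6deg units) [ 0.001 -0.     0.013]
429.8,197,51 shift units [-0.004  1.736  0.005]
```

```bash
python3 -m pendant '[[[0,0.7,0,0,0,0,85],[0,1.4,0,0,0,0,85],[0,1.73,0,0,0,0,85],[0,1.73,0,0,0,0,85],[0,1.73,0,0,0,0,60],[0,1.73,0,0,0,0,45],[0,1.73,0,0,0,0,36],[0,1.73,0,0,0,0,36]]]' 30;  python3 go.py 429.8,197,51; python3 - <<'E'
from station import robot, grab_frame
import cv2, numpy as np
f=grab_frame("wrist")
cv2.imwrite("pics/wrist2.png",f["frame"][:,:,::-1])
E
```

```text
t: 3.15
tcp_pos: [430.4, 198.1, 52.4]
eef_rot: [0.144, -0.142, 0.693, -0.692]
contact_force: [-0.3, 0.4, -0.3]
opening: 38.0
t 3.15 tcp [430.41 198.13  52.44] open 38.0 F [-0.33  0.36 -0.35] q [-0.12  0.51 -0.44  2.11  0.38  0.6  -2.  ]
axes x,y,z: [[-0.9181, -0.3962, -0.002], [0.0019, 0.0006, -1.0], [0.3962, -0.9182, 0.0002]]
turn to plumb (6deg units) [-0.002  0.    -0.019]
429.8,197,51 shift units [0.025 0.036 0.02 ]
```

View pics/wrist2.png

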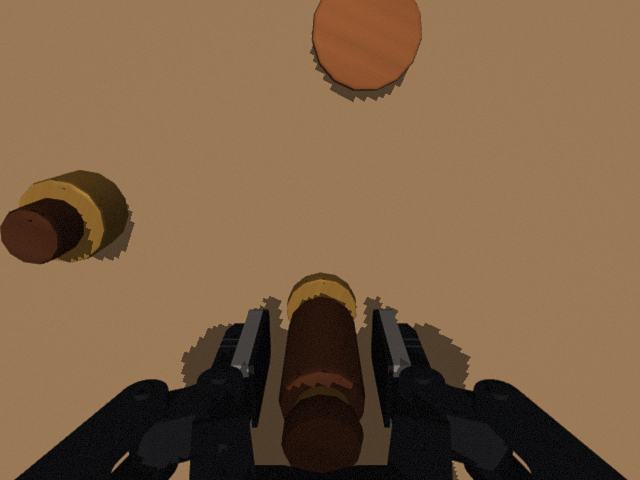

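The gauge stands centred between the pads, at column 320, with the pads at 265 and 378. I close on it.

```bash
python3 -m pendant '[[[0,0,0,0,0,0,30],[0,0,0,0,0,0,24],[0,0,0,0,0,0,18],[0,0,0,0,0,0,15],[0,0,0,0,0,0,15],[0,0,0,0,0,0,15],[0,0,0,0,0,0,15]]]' 45;  python3 go.py 429.8,197,150
```

```text
t: 3.78
tcp_pos: [430.0, 198.1, 51.7]
eef_rot: [-0.143, 0.143, -0.692, 0.693]
contact_force: [-1.4, -2.0, 10.0]
opening: 25.1
t 3.7833 tcp [429.97 198.05  51.72] open 25.1 F [-1.37 -2.    9.99] q [-0.12  0.51 -0.44  2.11  0.38  0.6  -2.  ]
axes x,y,z: [[-0.918, -0.3965, -0.0006], [0.0006, -0.0, -1.0], [0.3965, -0.918, 0.0003]]
turn to plumb (6deg units) [-0.003  0.    -0.006]
429.8,197,150 shift units [ 0.013 -2.457  0.023]
```

```bash
python3 -m pendant '[[[0,-0.3,0,0,0,0,15],[0,-0.9,0,0,0,0,15],[0,-1.7,0,0,0,0,15],[0,-2.4,0,0,0,0,15],[0,-2.4,0,0,0,0,15],[0,-2.4,0,0,0,0,15]]]' 45;  python3 go.py 514.3,-140.2,150; python3 - <<'E'
from station import robot, grab_frame
import cv2, numpy as np
from h import *
f=grab_frame("wrist")
cv2.imwrite("pics/wrist3.png",f["frame"][:,:,::-1])
for n in ["scene","top"]:
    f=grab_frame(n); cv2.imwrite(f"pics/{n}3.png",f["frame"][:,:,::-1])
E
```

```text
t: 4.28
tcp_pos: [430.3, 198.1, 148.9]
eef_rot: [0.144, -0.142, 0.693, -0.692]
contact_force: [-0.5, -0.7, -2.0]
opening: 24.9
t 4.2833 tcp [430.33 198.13 148.88] open 24.9 F [-0.45 -0.71 -1.97] q [-0.03  0.34 -0.54  2.06  0.24  0.8  -1.88]
axes x,y,z: [[-0.9181, -0.3963, -0.0029], [0.0029, 0.0007, -1.0], [0.3963, -0.9181, 0.0005]]
turn to plumb (6deg units) [-0.005  0.    -0.028]
514.3,-140.2,150 shift units [ 1.424 -0.028  8.598]
```

View pics/wrist3.png

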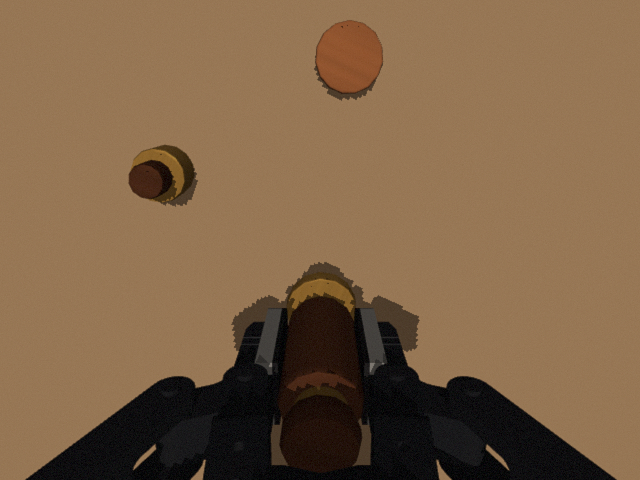

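View pics/scene3.png

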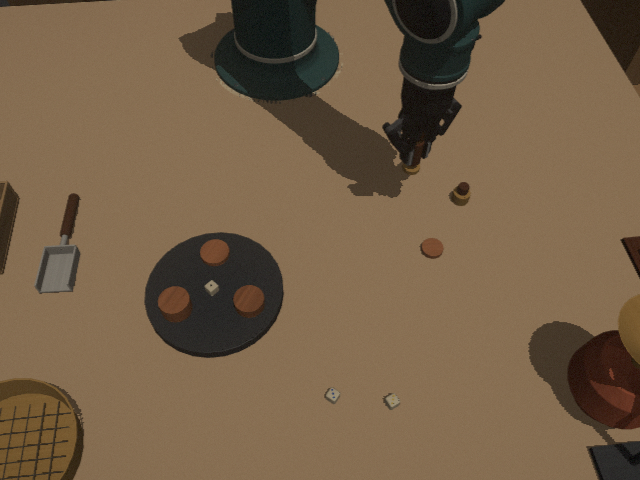

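The gauge is held upright: its foot is at (322,300) in the wrist view, unchanged since the grasp. I carry it over the low blank.

```bash
python3 -m pendant '[[[0.07,0,0.43,0,0,0,15],[0.21,0,1.29,0,0,0,15],[0.38,0,2.32,0,0,0,15],[0.56,0,3.35,0,0,0,15],[0.73,0,4.39,0,0,0,15],[0.9,0,5.42,0,0,0,15],[1.07,0,6.45,0,0,0,15],[1.22,0,7.4,0,0,0,15],[1.35,0,8.17,0,0,0,15],[1.42,0,8.6,0,0,0,15]]]' 45; python3 -m pendant '[[[0,0,0,0,0,0,15],[0,0,0,0,0,0,15],[0,0,0,0,0,0,15],[0,0,0,0,0,0,15]]]'
python3 go.py 514.3,-140.2,95; cat > look.py <<'E'
import sys
from station import robot, grab_frame
from h import *
tag=sys.argv[1]
for n in sys.argv[2:]:
    f=grab_frame(n); cv2.imwrite(f"pics/{n}_{tag}.png",f["frame"][:,:,::-1]); np.savez(f"{n}_{tag}.npz",**f)
E
python3 look.py a scene top wrist
```

```text
t: 5.27
tcp_pos: [513.6, -144.3, 145.9]
eef_rot: [0.141, -0.143, 0.693, -0.693]
contact_force: [-0.1, -1.0, -1.2]
opening: 24.7
t: 5.6
tcp_pos: [513.7, -139.0, 146.7]
eef_rot: [0.143, -0.144, 0.693, -0.692]
contact_force: [-0.0, 0.7, -2.4]
opening: 24.9
t 5.6 tcp [ 513.66 -138.96  146.74] open 24.9 F [-0.05  0.68 -2.37] q [ 0.53  0.42 -0.4   1.93  0.21  0.84 -1.14]
axes x,y,z: [[-0.9173, -0.3982, 0.0006], [-0.001, 0.0007, -1.0], [0.3982, -0.9173, -0.001]]
turn to plumb (6deg units) [ 0.01  -0.     0.006]
514.3,-140.2,95 shift units [-0.003  1.294  0.036]
```

```bash
python3 - <<'E'
import cv2,numpy as np
a=cv2.imread("pics/scene_a.png");b=cv2.imread("pics/top_a.png");c=cv2.imread("pics/wrist_a.png")
o=np.hstack([cv2.resize(a[150:380,100:320],(400,418)),cv2.resize(b[150:320,360:523],(400,418))])
cv2.imwrite("pics/comb_a.png",o)
E
```

```text
(no output)
```

View pics/comb_a.png

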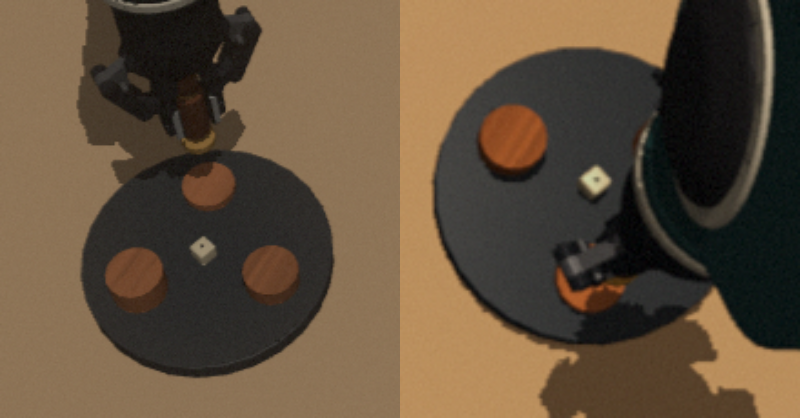

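View pics/wrist_a.png

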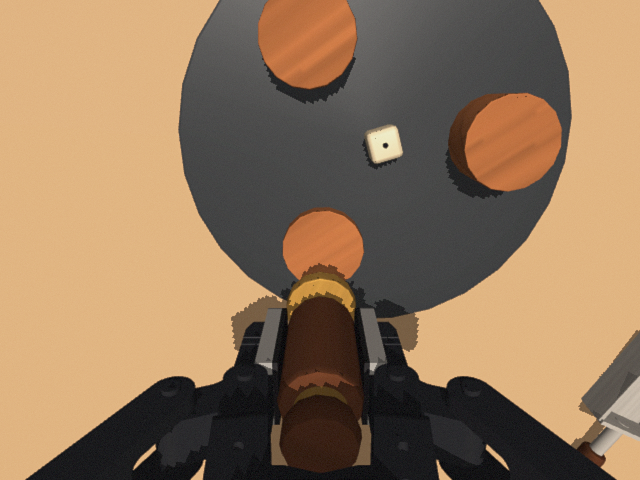

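```bash
cat > wm.py <<'E'
import sys
from m import fit
from h import *
f=dict(np.load(sys.argv[1])); W=cloud(f); z=W[:,:,2]; 
for nm,c,h in [("low",(514.3,-140.2),30),("mid",(614.2,-88.6),40),("high",(609.2,-200.6),50)]:
    t=W[(abs(z-h)<4)&(np.hypot(W[:,:,0]-c[0],W[:,:,1]-c[1])<32)]
    if len(t)>30: print(nm,len(t),"z",np.median(t[:,2]).round(1),"minEnc/ell",fit(t))
from station import robot
s=robot.state(); p=s["tcp_pos"]; print("tcp",p.round(1))
r=np.hypot(W[:,:,0]-p[0],W[:,:,1]-p[1])<30
for lo,hi in [(-52,-44),(-34,-28),(22,45)]:
    t=W[r&(z-p[2]>lo)&(z-p[2]<hi)]
    if len(t)>20: print("gauge band",lo,hi,len(t),"z",np.median(t[:,2]).round(1),t[:,2].max().round(1),fit(t))
E
sed -i 's/^for n,box/if __name__=="__main__":\n for n,box/' m.py; python3 wm.py wrist_a.npz
```

```text
low 4453 z 29.4 minEnc/ell (array([ 513.4, -141.2]), 23.9, array([ 513.5, -141.2]), array([47.2, 47.3]))
mid 7403 z 39.4 minEnc/ell (array([613. , -89.6]), 23.9, array([611.9, -90.1]), array([44.2, 48.3]))
high 7555 z 49.3 minEnc/ell (array([ 608. , -201.8]), 24.2, array([ 608. , -201.7]), array([47.4, 48.1]))
tcp [ 513.9 -139.5  147.2]
gauge band -52 -44 1472 z 102.3 103.2 (array([ 512.8, -140.3]), 14.8, array([ 512.7, -140.4]), array([29.1, 29.4]))
gauge band -34 -28 276 z 117.2 119.2 (array([ 513.7, -139.7]), 12.8, array([ 511.6, -140.8]), array([25.8, 27.8]))
gauge band 22 45 11002 z 178.0 192.2 (array([ 513.9, -139.4]), 30.0, array([ 517.9, -137.7]), array([39.2, 60.7]))
```

Wrist depth puts the foot within about 1 mm of the low blank's centre. Now the descent.

```bash
python3 go.py 514.6,-140.4,85; python3 -m pendant '[[[-0.01,0.4,0.025,0,0,0,15],[-0.01,0.9,0.025,0,0,0,15],[-0.01,1.3,0.025,0,0,0,15],[-0.01,1.5,0.025,0,0,0,15],[-0.01,1.55,0.025,0,0,0,15],[-0.01,1.55,0.025,0,0,0,15]]]' 45; python3 go.py 514.6,-140.4,81.7
```

```text
t 5.75 tcp [ 513.92 -139.45  147.18] open 24.9 F [-0.05  0.23 -1.35] q [ 0.53  0.42 -0.4   1.93  0.21  0.84 -1.14]
axes x,y,z: [[-0.9175, -0.3978, 0.0001], [-0.0001, 0.0002, -1.0], [0.3978, -0.9175, -0.0002]]
turn to plumb (6deg units) [ 0.002 -0.     0.001]
514.6,-140.4,85 shift units [-0.006  1.554  0.029]
t: 6.25
tcp_pos: [514.7, -140.7, 85.2]
eef_rot: [0.143, -0.144, 0.693, -0.692]
contact_force: [-0.4, -0.1, -1.7]
opening: 25.1
t 6.25 tcp [ 514.69 -140.72   85.15] open 25.1 F [-0.42 -0.1  -1.73] q [ 0.5   0.52 -0.36  1.96  0.27  0.71 -1.18]
axes x,y,z: [[-0.9178, -0.397, 0.0004], [-0.0006, 0.0003, -1.0], [0.397, -0.9178, -0.0005]]
turn to plumb (6deg units) [ 0.005 -0.     0.004]
514.6,-140.4,81.7 shift units [-0.001  0.086 -0.008]
```

```bash
python3 -m pendant '[[[0,0.04,0,0,0,0,15],[0,0.075,0,0,0,0,15],[0,0.1,0,0,0,0,15],[0,0.1,0,0,0,0,15]]]' 45; python3 go.py 514.6,-140.4,81.7;
```

```text
t: 6.58
tcp_pos: [515.1, -141.2, 81.8]
eef_rot: [-0.143, 0.143, -0.692, 0.693]
contact_force: [0.6, -0.4, 0.9]
opening: 25.0
t 6.5833 tcp [ 515.09 -141.17   81.79] open 25.0 F [ 0.61 -0.38  0.86] q [ 0.5   0.52 -0.36  1.96  0.27  0.71 -1.19]
axes x,y,z: [[-0.918, -0.3965, -0.0007], [0.0009, -0.0003, -1.0], [0.3965, -0.918, 0.0007]]
turn to plumb (6deg units) [-0.006  0.    -0.007]
514.6,-140.4,81.7 shift units [ 0.004  0.002 -0.022]
```

```bash
python3 -m pendant '[[[0,0.02,0,0,0,0,15],[0,0.03,0,0,0,0,15],[0,0.03,0,0,0,0,15]]]' 45; python3 go.py; python3 look.py b wrist scene; python3 wm.py wrist_b.npz
```

```text
t: 6.83
tcp_pos: [515.3, -141.2, 81.6]
eef_rot: [-0.144, 0.143, -0.692, 0.693]
contact_force: [-8.6, 1.5, 27.3]
opening: 24.9
t 6.8333 tcp [ 515.3  -141.19   81.63] open 24.9 F [-8.61  1.49 27.28] q [ 0.5   0.52 -0.36  1.96  0.27  0.71 -1.19]
axes x,y,z: [[-0.918, -0.3965, -0.0008], [0.0012, -0.0009, -1.0], [0.3965, -0.918, 0.0013]]
turn to plumb (6deg units) [-0.013  0.    -0.007]
low 3492 z 29.4 minEnc/ell (array([ 513.8, -141. ]), 23.8, array([ 516.3, -139.9]), array([40.8, 47.1]))
mid 9979 z 39.3 minEnc/ell (array([612.4, -89.9]), 23.8, array([607.7, -91.8]), array([34.7, 47.2]))
high 14154 z 49.3 minEnc/ell (array([ 607.7, -201.8]), 24.4, array([ 607.8, -201.4]), array([47.1, 48.2]))
tcp [ 515.3 -141.2   81.6]
gauge band -52 -44 2272 z 33.3 37.6 (array([ 514. , -140.9]), 23.4, array([ 517.4, -138.9]), array([37. , 45.9]))
gauge band -34 -28 262 z 51.8 53.6 (array([ 515.5, -141.6]), 12.7, array([ 513.4, -142.7]), array([25.6, 26.9]))
gauge band 22 45 10998 z 112.6 126.6 (array([ 515.3, -141.2]), 30.0, array([ 518.9, -139.6]), array([38. , 61.2]))
```

View pics/scene_b.png

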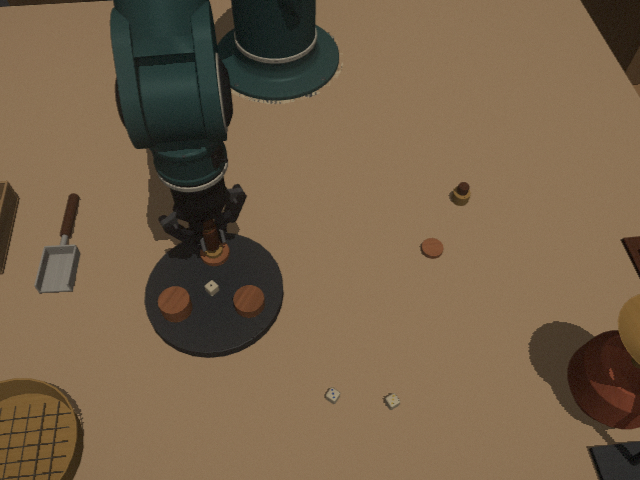

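Contact is confirmed at 27 N, and the scene view shows the foot on the low disc at (214,250). Lift and go to the middle blank.

```bash
python3 -m pendant '[[[0,-0.2,0,0,0,0,15],[0,-0.6,0,0,0,0,15],[0,-1.1,0,0,0,0,15],[0,-1.3,0,0,0,0,15],[0,-1.3,0,0,0,0,15],[0,-1.3,0,0,0,0,15]]]' 45; python3 go.py 614.1,-88.8,132
```

```text
t: 7.43
tcp_pos: [514.7, -141.3, 131.9]
eef_rot: [-0.143, 0.143, -0.692, 0.693]
contact_force: [-0.0, -0.1, -2.7]
opening: 25.2
t 7.4333 tcp [ 514.69 -141.25  131.9 ] open 25.2 F [-0.02 -0.1  -2.7 ] q [ 0.53  0.44 -0.39  1.94  0.23  0.81 -1.15]
axes x,y,z: [[-0.9181, -0.3963, -0.0003], [0.0005, -0.0003, -1.0], [0.3963, -0.9181, 0.0005]]
turn to plumb (6deg units) [-0.005  0.    -0.003]
614.1,-88.8,132 shift units [-2.801e+00 -2.000e-03 -2.190e-01]
```

```bash
python3 -m pendant '[[[-0.3,0,-0.02,0,0,0,15],[-0.9,0,-0.07,0,0,0,15],[-1.6,0,-0.12,0,0,0,15],[-2.3,0,-0.18,0,0,0,15],[-2.7,0,-0.21,0,0,0,15],[-2.8,0,-0.22,0,0,0,15],[-2.8,0,-0.22,0,0,0,15],[-2.8,0,-0.22,0,0,0,15],[-2.8,0,-0.22,0,0,0,15]]]' 45; python3 look.py c wrist scene; python3 wm.py wrist_c.npz;  python3 go.py 614.1,-88.8,95
```

```text
t: 8.18
tcp_pos: [613.2, -89.2, 131.4]
eef_rot: [0.142, -0.143, 0.693, -0.692]
contact_force: [-0.6, -1.1, -1.2]
opening: 25.2
low 115 z 29.4 minEnc/ell (array([ 515.3, -159.5]), 9.3, array([ 516., -160.]), array([ 9.2, 20. ]))
mid 4544 z 39.3 minEnc/ell (array([613.5, -89.5]), 24.0, array([613.4, -89.4]), array([47.3, 47.8]))
high 5299 z 49.3 minEnc/ell (array([ 608.6, -201.9]), 24.8, array([ 608.3, -201.7]), array([47.2, 49. ]))
tcp [613.4 -89.3 131.9]
gauge band -52 -44 1615 z 86.6 87.9 (array([611.9, -90.3]), 14.9, array([611.7, -90.4]), array([29.3, 29.9]))
gauge band -34 -28 299 z 101.9 103.8 (array([613.1, -89.7]), 12.7, array([611.5, -90.4]), array([25.6, 26.6]))
gauge band 22 45 11026 z 162.3 176.9 (array([613.4, -89.3]), 30.0, array([617. , -87.6]), array([38.3, 61.1]))
t 8.2833 tcp [613.41 -89.28 131.86] open 25.2 F [ 0.71 -0.1  -1.3 ] q [ 0.38  0.58 -0.38  1.72  0.26  0.9  -1.27]
axes x,y,z: [[-0.9184, -0.3957, 0.0006], [-0.0005, -0.0003, -1.0], [0.3957, -0.9184, 0.0001]]
turn to plumb (6deg units) [-0.001  0.     0.006]
614.1,-88.8,95 shift units [-0.021  0.922 -0.004]
```

View pics/wrist_c.png

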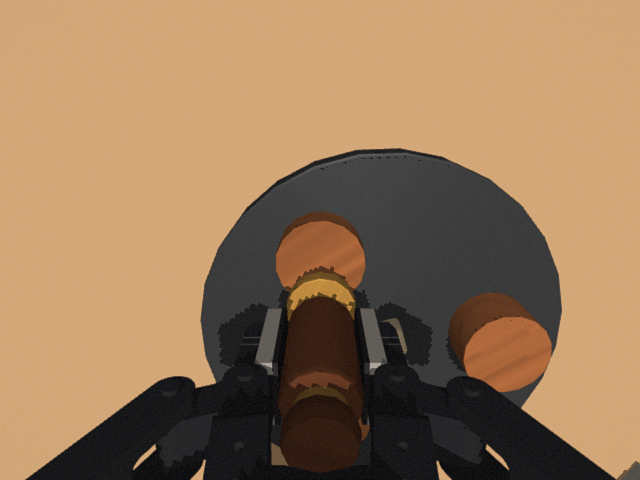

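```bash
python3 -m pendant '[[[-0.045,0.3,0,0,0,0,15],[-0.045,0.6,0,0,0,0,15],[-0.045,0.85,0,0,0,0,15],[-0.045,0.93,0,0,0,0,15],[-0.045,0.93,0,0,0,0,15],[-0.045,0.93,0,0,0,0,15]]]' 45;  python3 -m pendant '[[[0,0.03,0,0,0,0,15],[0,0.06,0,0,0,0,15],[0,0.075,0,0,0,0,15],[0,0.075,0,0,0,0,15]]]'; python3 go.py 615,-88.4,91.7
```

```text
t: 8.78
tcp_pos: [615.6, -87.8, 94.5]
eef_rot: [0.143, -0.143, 0.693, -0.692]
contact_force: [0.1, -0.0, -1.5]
opening: 24.6
t: 9.12
tcp_pos: [615.8, -87.9, 91.9]
eef_rot: [-0.143, 0.143, -0.692, 0.692]
contact_force: [-0.1, -0.5, -1.4]
opening: 25.2
t 9.1167 tcp [615.76 -87.91  91.89] open 25.2 F [-0.13 -0.52 -1.37] q [ 0.36  0.63 -0.36  1.73  0.29  0.83 -1.3 ]
axes x,y,z: [[-0.918, -0.3966, -0.0002], [0.0002, -0.0001, -1.0], [0.3966, -0.918, 0.0001]]
turn to plumb (6deg units) [-0.001  0.    -0.002]
615,-88.4,91.7 shift units [0.022 0.005 0.004]
```

```bash
python3 -m pendant '[[[0.015,0.01,0,0,0,0,15],[0.015,0.018,0,0,0,0,15],[0.015,0.018,0,0,0,0,15]]]' 45; python3 go.py 615,-88.4,91.7
```

```text
t: 9.37
tcp_pos: [615.7, -87.9, 91.8]
eef_rot: [-0.144, 0.143, -0.692, 0.693]
contact_force: [0.3, 1.1, 6.1]
opening: 24.7
t 9.3667 tcp [615.65 -87.94  91.79] open 24.7 F [0.3  1.15 6.06] q [ 0.36  0.63 -0.36  1.73  0.29  0.83 -1.3 ]
axes x,y,z: [[-0.9179, -0.3967, -0.0012], [0.0013, 0.0, -1.0], [0.3967, -0.9179, 0.0005]]
turn to plumb (6deg units) [-0.004  0.    -0.011]
615,-88.4,91.7 shift units [0.02  0.002 0.004]
```

```bash
python3 -m pendant '[[[0,0.01,0,0,0,0,15],[0,0.01,0,0,0,0,15]]]' 45; python3 look.py d wrist scene; python3 -c "
import cv2;a=cv2.imread('pics/scene_d.png');cv2.imwrite('pics/scene_d2.png',cv2.resize(a[180:380,120:320],(600,600)))"
```

```text
t: 9.53
tcp_pos: [615.7, -87.9, 91.8]
eef_rot: [-0.144, 0.143, -0.692, 0.693]
contact_force: [-2.5, 1.8, 11.5]
opening: 24.9
```

View pics/scene_d2.png

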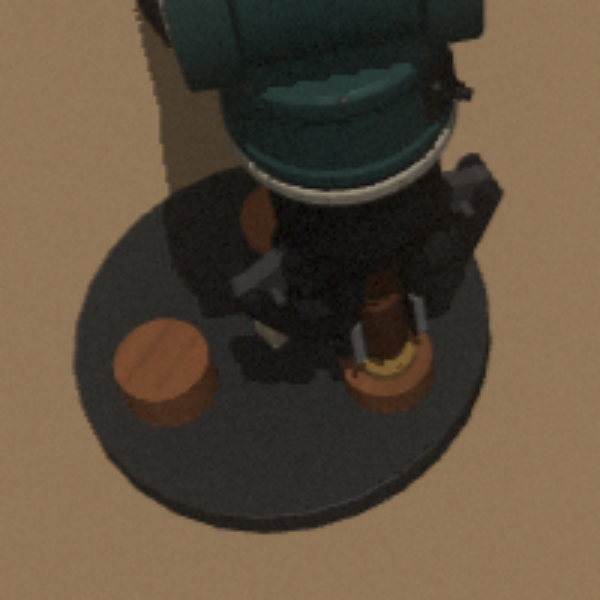

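View pics/wrist_d.png

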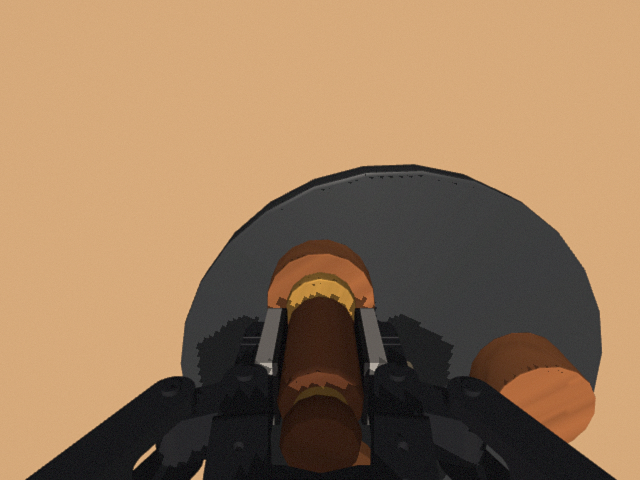

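The scene view shows the brass foot centred on the middle disc, at 11.5 N. I lift and go to the high blank.

```bash
python3 -m pendant '[[[0,-0.2,0,0,0,0,15],[0,-0.6,0,0,0,0,15],[0,-1.0,0,0,0,0,15],[0,-1.2,0,0,0,0,15],[0,-1.2,0,0,0,0,15],[0,-1.2,0,0,0,0,15]]]' 45; python3 go.py 609.9,-200.7,138
```

```text
t: 10.13
tcp_pos: [615.1, -88.2, 138.6]
eef_rot: [-0.143, 0.143, -0.692, 0.693]
contact_force: [-0.7, 0.1, -2.5]
opening: 24.7
t 10.1333 tcp [615.09 -88.23 138.64] open 24.7 F [-0.74  0.1  -2.49] q [ 0.38  0.57 -0.38  1.71  0.26  0.91 -1.27]
axes x,y,z: [[-0.9181, -0.3964, -0.0002], [0.0003, -0.0002, -1.0], [0.3964, -0.9181, 0.0003]]
turn to plumb (6deg units) [-0.003  0.    -0.002]
609.9,-200.7,138 shift units [1.234 0.016 2.53 ]
```

```bash
python3 -m pendant '[[[0.12,0,0.25,0,0,0,15],[0.4,0,0.8,0,0,0,15],[0.7,0,1.45,0,0,0,15],[1.0,0,2.05,0,0,0,15],[1.18,0,2.42,0,0,0,15],[1.23,0,2.53,0,0,0,15],[1.23,0,2.53,0,0,0,15],[1.23,0,2.53,0,0,0,15],[1.23,0,2.53,0,0,0,15]]]' 45; python3 look.py e wrist; python3 wm.py wrist_e.npz;  python3 go.py 609.9,-200.7,104.5
```

```text
t: 10.88
tcp_pos: [610.1, -199.2, 138.3]
eef_rot: [0.144, -0.144, 0.693, -0.692]
contact_force: [0.0, -0.9, -1.8]
opening: 25.3
low 3965 z 29.3 minEnc/ell (array([ 514., -141.]), 24.5, array([ 513.8, -141.2]), array([47.3, 48.1]))
mid 6998 z 39.4 minEnc/ell (array([613.7, -89.1]), 24.5, array([613.4, -89.6]), array([47.5, 48.3]))
high 4111 z 49.3 minEnc/ell (array([ 608.3, -201.7]), 24.0, array([ 608.3, -201.8]), array([47.3, 47.4]))
tcp [ 610.2 -199.2  138.5]
gauge band -52 -44 1497 z 93.5 94.5 (array([ 609. , -200.2]), 14.8, array([ 609.1, -200.1]), array([29. , 29.3]))
gauge band -34 -28 282 z 108.5 110.5 (array([ 610.7, -199.3]), 12.6, array([ 608.2, -200.5]), array([25.7, 27.4]))
gauge band 22 45 11029 z 169.2 183.5 (array([ 610.3, -199.1]), 30.0, array([ 613.9, -197.6]), array([38.6, 61.1]))
t 10.9333 tcp [ 610.24 -199.15  138.46] open 24.8 F [ 0.27  0.39 -1.55] q [ 0.53  0.6  -0.36  1.65  0.25  0.94 -1.09]
axes x,y,z: [[-0.9174, -0.3981, -0.0], [-0.0003, 0.0007, -1.0], [0.3981, -0.9174, -0.0007]]
turn to plumb (6deg units) [ 0.007  0.    -0.   ]
609.9,-200.7,104.5 shift units [0.023 0.849 0.033]
```

View pics/wrist_e.png

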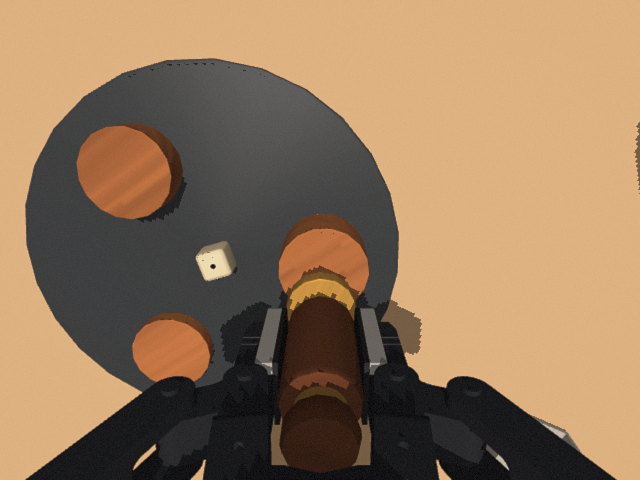

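```bash
python3 -m pendant '[[[0.03,0.25,0.03,0,0,0,15],[0.03,0.55,0.03,0,0,0,15],[0.03,0.78,0.03,0,0,0,15],[0.03,0.85,0.03,0,0,0,15],[0.03,0.85,0.03,0,0,0,15],[0.03,0.85,0.03,0,0,0,15]]]' 45;  python3 -m pendant '[[[0,0.03,0,0,0,0,15],[0,0.06,0,0,0,0,15],[0,0.075,0,0,0,0,15],[0,0.075,0,0,0,0,15]]]'; python3 go.py 609.5,-200.8,101.7
```

```text
t: 11.43
tcp_pos: [609.5, -201.9, 104.4]
eef_rot: [0.143, -0.143, 0.693, -0.692]
contact_force: [0.4, -0.3, -1.8]
opening: 24.9
t: 11.77
tcp_pos: [609.6, -202.1, 101.9]
eef_rot: [-0.143, 0.143, -0.692, 0.693]
contact_force: [-0.6, -0.0, -2.0]
opening: 25.1
t 11.7667 tcp [ 609.62 -202.1   101.87] open 25.1 F [-0.59 -0.02 -1.99] q [ 0.52  0.65 -0.35  1.67  0.27  0.87 -1.1 ]
axes x,y,z: [[-0.918, -0.3966, -0.0003], [0.0003, -0.0001, -1.0], [0.3966, -0.918, 0.0002]]
turn to plumb (6deg units) [-0.002  0.    -0.003]
609.5,-200.8,101.7 shift units [-0.01   0.004 -0.031]
```

```bash
python3 -m pendant '[[[-0.01,0,-0.03,0,0,0,15],[-0.01,0,-0.03,0,0,0,15],[-0.01,0.012,-0.03,0,0,0,15],[-0.01,0.022,-0.03,0,0,0,15],[-0.01,0.022,-0.03,0,0,0,15]]]' 45;  python3 go.py 609.5,-200.8,101.7
```

```text
t: 12.18
tcp_pos: [609.6, -200.7, 101.8]
eef_rot: [-0.143, 0.143, -0.692, 0.693]
contact_force: [-4.5, 1.7, 12.8]
opening: 25.0
t 12.1833 tcp [ 609.61 -200.74  101.76] open 25.0 F [-4.53  1.69 12.8 ] q [ 0.52  0.64 -0.35  1.67  0.27  0.87 -1.1 ]
axes x,y,z: [[-0.918, -0.3966, -0.0003], [0.0005, -0.0002, -1.0], [0.3966, -0.918, 0.0004]]
turn to plumb (6deg units) [-0.004  0.    -0.003]
609.5,-200.8,101.7 shift units [0.003 0.001 0.   ]
```

```bash
python3 -m pendant '[[[0,0,0,0,0,0,24],[0,0,0,0,0,0,24],[0,0,0,0,0,0,27],[0,0,0,0,0,0,30],[0,0,0,0,0,0,34],[0,0,0,0,0,0,40],[0,0,0,0,0,0,46],[0,0,0,0,0,0,46]]]' 20;  python3 go.py 609.5,-200.8,200; python3 look.py f wrist; python3 wm.py wrist_f.npz
```

```text
t: 12.85
tcp_pos: [609.3, -200.8, 100.7]
eef_rot: [0.143, -0.143, 0.693, -0.692]
contact_force: [0.3, -0.1, -0.6]
opening: 46.2
t 12.85 tcp [ 609.34 -200.79  100.66] open 46.2 F [ 0.29 -0.09 -0.64] q [ 0.52  0.65 -0.35  1.67  0.27  0.87 -1.1 ]
axes x,y,z: [[-0.918, -0.3966, 0.0001], [-0.0002, 0.0001, -1.0], [0.3966, -0.918, -0.0002]]
turn to plumb (6deg units) [ 0.002 -0.     0.001]
609.5,-200.8,200 shift units [-3.000e-03 -2.483e+00  1.000e-03]
low 2524 z 29.3 minEnc/ell (array([ 516.4, -139.1]), 23.5, array([ 521.2, -136.1]), array([28.6, 46.1]))
mid 10046 z 39.4 minEnc/ell (array([613.7, -89.4]), 24.4, array([613.3, -89.7]), array([47.4, 48.4]))
high 4222 z 49.3 minEnc/ell (array([ 608.2, -201.7]), 24.2, array([ 608.2, -201.9]), array([47.5, 48.2]))
tcp [ 609.3 -200.8  100.7]
gauge band -52 -44 3855 z 49.6 56.7 (array([ 608.4, -201.9]), 23.9, array([ 608.3, -201.9]), array([47.2, 47.6]))
gauge band -34 -28 201 z 71.3 72.7 (array([ 609.5, -201.3]), 12.8, array([ 606.8, -202.6]), array([26.1, 28.7]))
gauge band 22 45 7469 z 132.8 145.7 (array([ 619.8, -196.2]), 27.7, array([ 617.5, -197.5]), array([31.7, 56.3]))
```

View pics/wrist_f.png

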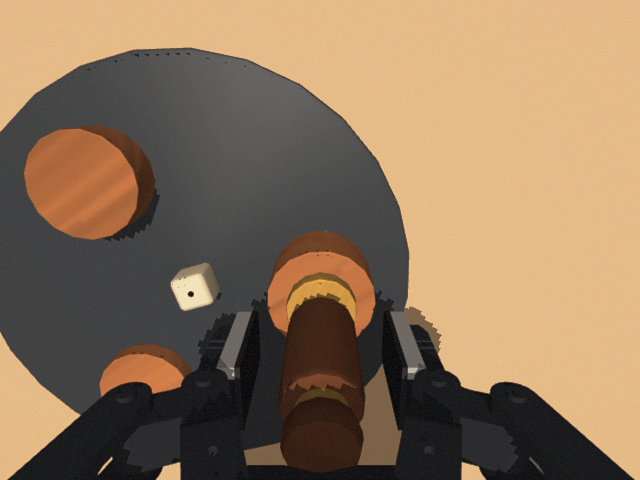

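The gauge stands free and upright on the high disc, with open gaps on both sides. I open wider and retreat straight up.

```bash
python3 -m pendant '[[[0,-0.15,0,0,0,0,50],[0,-0.4,0,0,0,0,56],[0,-0.8,0,0,0,0,60],[0,-1.4,0,0,0,0,60],[0,-2.1,0,0,0,0,60],[0,-2.8,0,0,0,0,60],[0,-3.4,0,0,0,0,60],[0,-3.6,0,0,0,0,60],[0,-3.6,0,0,0,0,60],[0,-3.6,0,0,0,0,60]]]' 20;  python3 -m pendant '[[[2.5,0,0,0,0,0,60],[2.5,0,0,0,0,0,60],[2.5,0,0,0,0,0,60],[2.5,0,0,0,0,0,60],[2.5,0,0,0,0,0,60]]]'; python3 look.py g wrist scene top; python3 - <<'E'
from h import *
from m import fit
for n in ["wrist","scene","top"]:
    W=cloud(dict(np.load(n+"_g.npz"))); z=W[:,:,2]; r=np.hypot(W[:,:,0]-609,W[:,:,1]-201)<30
    for lo,hi in [(46,53.5),(54,61),(70,115),(120,140)]:
        t=W[r&(z>lo)&(z<hi)]
        if len(t)>20: print(n,lo,len(t),t.mean(0).round(1),t[:,2].max().round(1),fit(t))
E
python3 -c "
import cv2,numpy as np
a=cv2.imread('pics/scene_g.png');b=cv2.imread('pics/top_g.png')
cv2.imwrite('pics/comb_g.png',np.hstack([cv2.resize(a[180:380,120:320],(400,400)),cv2.resize(b[130:330,340:540],(400,400))]))"; python3 go.py
```

```text
t: 13.73
tcp_pos: [609.3, -200.8, 245.1]
eef_rot: [-0.143, 0.143, -0.692, 0.693]
contact_force: [-0.4, -0.0, -0.7]
opening: 59.8
t: 14.15
tcp_pos: [516.6, -241.0, 244.1]
eef_rot: [0.142, -0.143, 0.693, -0.692]
contact_force: [0.9, 0.3, 0.5]
opening: 60.1
t 14.3 tcp [ 518.17 -239.72  244.23] open 59.7 F [ 0.85 -0.47 -0.19] q [ 0.69  0.36 -0.39  1.75  0.15  1.06 -0.91]
axes x,y,z: [[-0.9175, -0.3977, 0.0], [-0.0004, 0.0009, -1.0], [0.3977, -0.9175, -0.001]]
turn to plumb (6deg units) [ 0.009 -0.     0.   ]
```

View pics/comb_g.png

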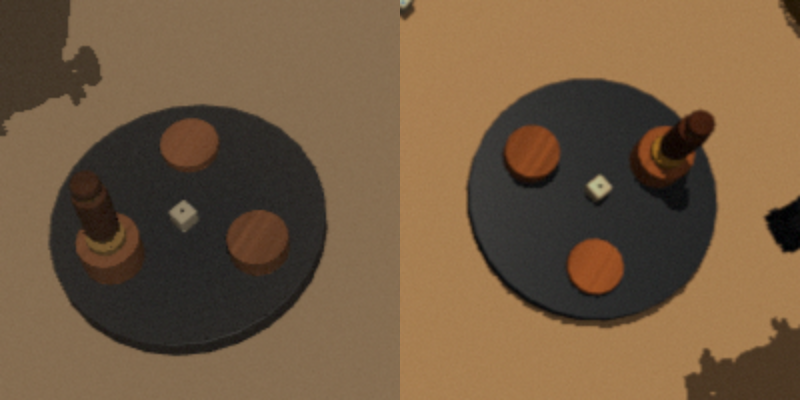

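View pics/wrist_g.png

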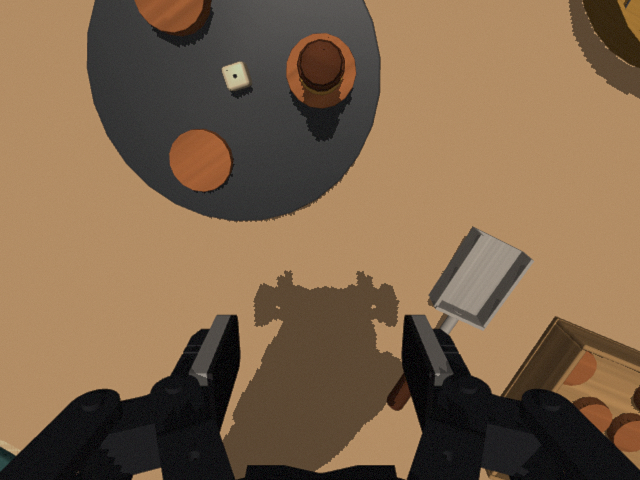

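In all three views the gauge stands upright and central on the high disc, at (321,62) in the wrist view, and the arm is clear. I let the arm settle and hand in.

```bash
python3 -m pendant '[[[0,0,0,0,0,0,60],[0,0,0,0,0,0,60],[0,0,0,0,0,0,60],[0,0,0,0,0,0,60]]]'; python3 - <<'E'
from station import robot
from h import *
from m import fit
import numpy as np
for n in ["scene","top","wrist"]:
    f=dict(np.load(n+"_g.npz")); W=cloud(f); z=W[:,:,2]; r=np.hypot(W[:,:,0]-609,W[:,:,1]-201)<30
    t=W[r&(z>122)&(z<142)]; u=W[r&(z>46)&(z<53.5)]
    print(n,"knob top",len(t),fit(t) if len(t)>9 else "",t[:,2].max() if len(t) else "", "disc",fit(u) if len(u)>9 else "")
print(robot.hand_in())
E
```

```text
t: 14.63
tcp_pos: [517.8, -240.2, 244.6]
eef_rot: [0.143, -0.143, 0.693, -0.692]
contact_force: [-0.1, 0.3, 0.7]
opening: 59.9
scene knob top 0   disc 
top knob top 0   disc 
wrist knob top 0   disc 
the job is handed in; nothing more can be done
None
```

My final numeric check printed nothing because of a sign slip: it used y − 201 where it needed y + 201. I'm re-running it on the saved pictures.

```bash
python3 - <<'E'
from h import *
from m import fit
for n in ["scene","top","wrist"]:
    f=dict(np.load(n+"_g.npz")); W=cloud(f); z=W[:,:,2]; r=np.hypot(W[:,:,0]-609,W[:,:,1]+201)<30
    t=W[r&(z>129)&(z<142)]; u=W[r&(z>46)&(z<53.5)]
    print(n,"knob",len(t),fit(t),t[:,2].max().round(1),"disc",fit(u))
E
```

```text
scene knob 169 (array([ 609.9, -202. ]), 10.9, array([ 609.9, -202.2]), array([20.4, 21.6])) 136.5 disc (array([ 610.2, -202. ]), 24.4, array([ 610., -202.]), array([46.7, 48.6]))
top knob 154 (array([ 608.1, -198.9]), 10.5, array([ 608.2, -199.2]), array([19.6, 20.7])) 136.6 disc (array([ 608.8, -199.1]), 24.1, array([ 609. , -199.3]), array([46.9, 48.2]))
wrist knob 1543 (array([ 607.7, -202.2]), 10.8, array([ 607.7, -202.2]), array([21.3, 21.4])) 135.4 disc (array([ 608. , -201.9]), 23.9, array([ 608. , -201.9]), array([47.3, 47.4]))
```

The job is done and handed in at about 14.6 s. I gripped the touch gauge by its handle and, keeping it upright, touched its foot on the middle of the low, in-between and high blanks, in that order. It was left standing on the highest blank with the arm drawn well clear.

- **Contact forces:** the wrist read 27 N on the low blank, firmer than I intended, about 11.5 N on the in-between one and 12.8 N on the high one.
- **Standing upright:** in the last pictures from all three cameras the knob sits within 1 mm of the high disc's centre. The gauge's top is at 135–137 mm, against 134 mm expected, within the calibration.
- **Disagreements:** the cameras differ by up to 3 mm in absolute position, so I centred each touch on relative measurements in the wrist view. Measured just before the final descents and corrected for, the offsets were about 1–2 mm.
- **Failed check:** my numeric check just before handing in printed nothing, because of a sign slip. I re-ran it correctly afterwards on the pictures saved before hand-in; I took no pictures after hand-in.

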